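# Find the blind hole of the calibration block and hold it hole-up

### The arm

A 7-joint arm with a two-finger parallel gripper is mounted at the origin on the work surface. World frame = base frame: x ahead of the robot, y to its left, z up, the work surface at z = 0. Lengths are in m, angles in rad, forces in N, time in s.
With the tool pointing down it reaches from about 0.4 to 0.75 m from the base axis. Payload 19.5 kg.
Tool frame: the origin (TCP) lies on the centre line of the jaws, within the pads' length; the fingertips stand manip.tip_reach ahead of it and the grasp point (between the pads) lies 11 mm behind it (manip.tip_reach is the distance from the TCP to the fingertips, in m); z points along the fingers, y is the line along which they close (so a half turn about z gives the same grasp; the last joint's range is limited). The gripper opens to 85 mm and grips with 20 to 120 N. Pads are 22 mm wide; open, the fingers measure 114 mm over their backs; the gripper's body (76 mm by 85 mm) begins 54 mm behind the grasp point. The pads swing forward as they close: fully open they stand 13 mm farther back than shut.
Start: joints at [-0.042, 0.707, -0.028, 1.485, 0.022, 0.951, -0.075], TCP at [0.575, 0, 0.239] pointing down, gripper open.
Joint ranges: [-2.71, 2.71], [-0.32, 2.16], [-1.57, 1.52], [0, 2.45], [-1.46, 4.6], [0, 2.02], [-2.83, 2.83]. Speed limits (rad/s): [1.89, 1.89, 2.57, 2.57, 3.01, 3.01, 3.01].

### API

Orientations are given as a unit quaternion [x, y, z, w].
In Python, from workcell import monitor, imaging, manip gives the robot as it stands.
- The arm moves only by the shell command python3 -m handwheel 'ROWS' [FORCE]. ROWS is JSON, a list of rows, each an object of numbers: "tx", "ty", "tz": the shift along the tool's x, y, z in m; "ax", "ay", "az": the turn, a rotation vector about the tool's x, y, z in rad; "hand": the opening, from 0 (shut) to 1 (fully open). In form: [{"tx": .., "ty": .., "tz": .., "ax": .., "ay": .., "az": .., "hand": ..}, ...]. A call has 1 to 12 rows; each row shifts and turns the commanded pose from where the row before left it, along the tool's axes as they then stand; what a row does not reach is not made up. A row lasts 1/10 s, in which the tool goes at most 50 mm and 8.59 degrees, less where a joint would pass 70% of its speed; a pose out of reach is approached as far as the arm can. A call is refused whole if a number of a shift passes 0.05 or a number of a turn 0.15, either way. A call with a gripper value outside its range is refused whole. The fingers move at their own pace and stop on an object; FORCE is the grip in N (left out, the last holds). Time passes only in rows, so rows that do not move let the fingers close. It gives the time, the measured TCP pose, the force, the opening and the grip force at its end, in the units of the state.
- monitor.state(): the state, without advancing time (a new reading comes with each control period).
- imaging.read_camera(name): name is "scene" or "side" or "wrist"; returns the picture (384x512x3 uint8, red, green, blue); there is no depth.
- imaging.calibration(name): a dict with "mtx" (3x3 intrinsics, pixels), "R" (3x3) and "t" (3): a world point X has camera coordinates R X + t. Camera axes: x right, y down, z forward; pixel columns grow to the right and rows downward; lengths in m; the calibration is good to about 2 mm. A picture is of the moment at which its call begins: read the wrist's pose just before it. calibration takes no time and is no camera call; for the wrist camera it gives the pose at the moment of the call.
- manip.finish_job(): hands the job in; it is judged then, once.
The state is a dict: "clock": time; "joints": joint angles; "dq": joint speeds; "joint_efforts": joint torques, N m; "position": TCP position; "tool_rot": TCP orientation; "wrist_force": force on the tool from outside, world axes, zero at the start; "wrist_torque": the same for the moment, N m; "gripper_width": finger opening in m; "gripper_force": force on a finger pad.
Only numpy, scipy, OpenCV 4.12 (cv2) and the standard library are available. Lean on these libraries where they do the work, as an engineer would, in place of code of your own. Each camera call takes 0.05 s, during which the arm holds its last target. There are 200 camera calls.

### The job

The aluminium calibration block lies on its side: one end has the deep blind hole for the thermometer probe, the other only a shallow dimple that looks the same. Pick the block up and push its hole onto the level brass gauge pin until you feel the pin press on the bottom of the hole, then draw it off and turn the block so that the hole points straight up. Finish while still holding it like that in the gripper, still and clear of everything, with its lower end at least 10 cm above the bench, and leave the two bottles and the steel cup where they stand.

Things in the scene. Friction and masses are not known exactly. Their poses are not given: they have to be found in the camera images.
- block: loose square aluminium block, 66 mm long (its x) and 40 x 40 mm across, two thin blue bands, about 0.25 kg, lying on a long face in any direction. Origin: centre of its underside as it lies, 20 mm below its long axis; z up at the start. +x points to the end with the blind hole (central, 18 mm across, 36 mm deep); the other end has a dimple 18 mm across, 4 mm deep
- block_hole (a point): centre of the mouth of the blind hole, on the block's +x end face (33 mm along x from its origin, 20 mm up); same axes as the block
- block_floor (a point): centre of the bottom of the blind hole, 36 mm inside the mouth; same axes as the block
- block_back (a point): centre of the other (dimpled) end face, 66 mm behind the hole's mouth; same axes as the block
- gauge: fixed rigid stand: post 12 mm across, 107 mm tall, with a 22 mm collar at its foot; base plate 12 mm thick, 70 mm wide (y), from 20 mm in front of (-x) to 70 mm behind the post. A level brass pin 10 mm across sticks out of the post along -x, 100 mm above the bench, its tip 48 mm from the post's axis (42 mm out of the post). Origin: on the bench, on the post's axis; z up
- pin_tip (a point): centre of the free end of the gauge pin, 100 mm above the bench; axes as the stand: the pin points along -x and a block is pushed onto it along +x. With the pin at the bottom of the hole, 6 mm are left between block and post
- amber_bottle: bystander: brown glass bottle, 60 mm across, 130 mm tall, black cap; origin at the centre of its underside. Leave it alone
- white_bottle: bystander: white plastic bottle, 60 mm across, 130 mm tall, blue cap; origin at the centre of its underside. Leave it alone
- steel_cup: bystander: open steel cup, 80 mm across, 75 mm tall; origin at the centre of its underside. Leave it alone
Not all that is in view belongs to the job. What is shaped like the gauge but pink or purple is not meant.

How it is judged:
By the outcome, as a careful person would: the job done as asked, in the order asked, and still so for the second after the job is handed in, while the arm keeps its last pose, push and grip.
It also fails if it takes over 64 s, if anything falls off the work surface, if the arm or the gripper's body presses on something with over 40 N, if the wrist force passes 120 N, or if a joint passes its speed limit or range.

## Working session

There is one attempt and no reset: what is moved stays moved. The work goes in short steps, Python scripts to look and compute and a shell command to move; the robot and the scene stay as the last step left them, time stands still between calls to the robot, and variables do not carry over. Pictures are saved under pics/ and viewed, at most 10 in all, crops included, and the job is handed in when it is done.

```bash
mkdir -p pics; ls; python3 - <<'E'
from workcell import monitor, imaging, manip
import cv2,numpy as np
s=monitor.state();print(s,manip.tip_reach)
a=[]
for n in("scene","side"):
    im=imaging.read_camera(n);cv2.imwrite(f"pics/{n}0.png",im[:,:,::-1])
    c=imaging.calibration(n);print(n,c)
E
```

```text
pics
{'clock': 0.0, 'joints': array([-0.04169196,  0.70710838, -0.02759983,  1.48499635,  0.02200173,
        0.95092062, -0.07548768]), 'dq': array([ 0.00011005,  0.00081227, -0.00132387,  0.00017419, -0.00067856,
       -0.00084723,  0.00094473]), 'joint_efforts': array([-3.35119905e-03, -8.83210659e+01,  1.23306759e+00, -2.36173260e+01,
        1.66974653e-02,  6.38553465e-03, -2.14882397e-05]), 'position': array([ 5.74737686e-01, -1.46966972e-05,  2.38825154e-01]), 'tool_rot': array([ 7.07109394e-01,  7.07103942e-01, -4.16873035e-04, -3.81457489e-04]), 'wrist_force': array([0.30274983, 0.37625671, 0.69710757]), 'wrist_torque': array([ 0.03653259, -0.0096173 , -0.01022806]), 'gripper_force': 0.0, 'gripper_width': 0.085587564952047} 0.008
scene {'mtx': array([[379.19785495,   0.        , 254.38450288],
       [  0.        , 379.19785495, 192.24127434],
       [  0.        ,   0.        ,   1.        ]]), 'R': array([[ 0.30396511,  0.95263084, -0.00998458],
       [ 0.67167735, -0.22172748, -0.70688504],
       [-0.67561435,  0.20816198, -0.70725798]]), 't': array([-0.1883353 , -0.30907636,  1.41149781])}
side {'mtx': array([[447.14178659,   0.        , 253.91052725],
       [  0.        , 447.14178659, 189.13256253],
       [  0.        ,   0.        ,   1.        ]]), 'R': array([[-0.76507049, -0.64373343, -0.01656514],
       [-0.46102594,  0.56552179, -0.68384223],
       [ 0.44958006, -0.51555055, -0.72944184]]), 't': array([0.44378348, 0.3245548 , 1.11619757])}
```

View pics/scene0.png

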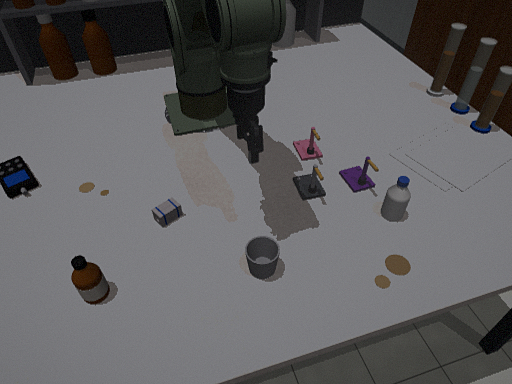

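View pics/side0.png

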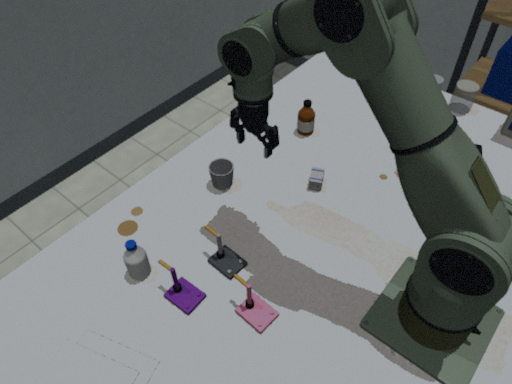

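The scene image shows three gauge-like stands: pink (308,147), purple (358,177) and dark grey (311,184). I choose the dark grey one. The only block is at (167,212), and the bottles and cup are elsewhere. Next is a close crop of the block and gauge from both cameras.

```bash
python3 - <<'E'
import cv2,numpy as np
sc=cv2.imread("pics/scene0.png");si=cv2.imread("pics/side0.png")
f=lambda im,u,v:cv2.resize(im[v:v+50,u:u+66],(396,300),interpolation=cv2.INTER_CUBIC)
o=np.vstack([np.hstack([f(sc,135,187),f(sc,280,155)]),np.hstack([f(si,284,155),f(si,190,222)])])
cv2.imwrite("pics/crop0.png",o)
E
```

```text
(no output)
```

View pics/crop0.png

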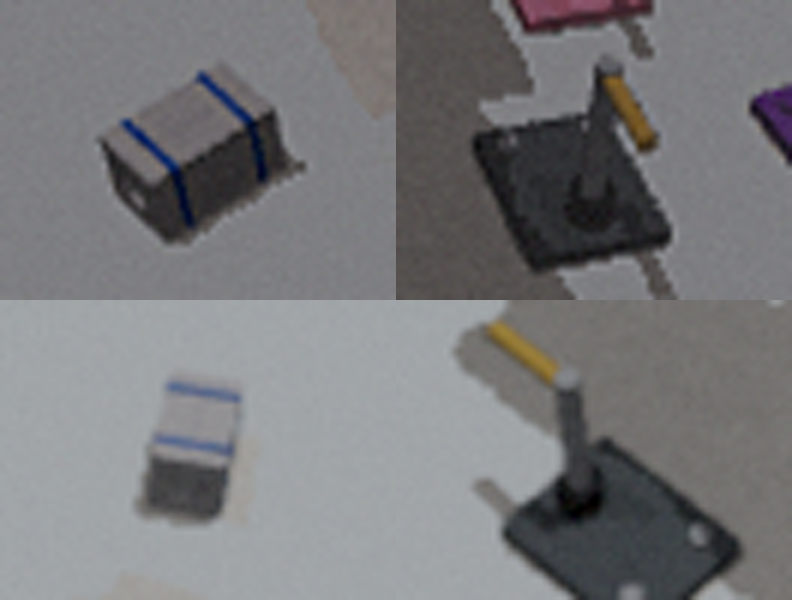

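```bash
cat > h.py <<'E'
import numpy as np
from scipy.optimize import least_squares
from workcell import imaging
C={n:imaging.calibration(n) for n in("scene","side")}
def proj(c,X):
    p=(c["R"]@np.atleast_2d(X).T).T+c["t"]; p=p@c["mtx"].T; return p[:,:2]/p[:,2:]
def px(u0,v0,q): return np.array([u0,v0])+(np.array(q)+.5)/6-.5
def fit(obs,p0):
    # obs: (cam, local xyz, pixel); p=(x,y,yaw)
    def T(p,X):
        c,s=np.cos(p[2]),np.sin(p[2]);return np.array([p[0]+c*X[0]-s*X[1],p[1]+s*X[0]+c*X[1],X[2]])
    r=least_squares(lambda p:np.concatenate([(proj(C[c],T(p,np.array(X)))[0]-q) for c,X,q in obs]),p0,loss="soft_l1")
    return r.x,r.cost,r.fun.reshape(-1,2).round(1)
def ray(n,q,z):
    c=C[n];d=c["R"].T@np.linalg.solve(c["mtx"],[*q,1]);o=-c["R"].T@c["t"];return o+d*(z-o[2])/d[2]
E
python3 - <<'E'
from h import *
S=lambda q:px(280,155,(q[0]-396,q[1])); D=lambda q:px(190,222,(q[0]-396,q[1]-300))
tip=[ray("scene",S((650,143)),.1),ray("side",D((490,326)),.1)]
post=[ray("scene",S((608,62)),.107),ray("side",D((567,378)),.107)]
print(tip,post)
t=np.mean(tip,0);p=np.mean(post,0);y0=np.arctan2(*(p-t)[1::-1])
obs=[("scene",(-.048,0,.1),S((650,143))),("side",(-.048,0,.1),D((490,326))),("scene",(0,0,.107),S((608,62))),("side",(0,0,.107),D((567,378)))]
print(fit(obs,[p[0],p[1],y0]))
# plate corners
s=[ray("scene",S(q),.012)[:2] for q in((475,140),(537,265),(668,240))]+[ray("side",D(q),.012)[:2] for q in((505,530),(605,440),(738,545))]
g=fit(obs,[p[0],p[1],y0])[0]
R=np.array([[np.cos(g[2]),np.sin(g[2])],[-np.sin(g[2]),np.cos(g[2])]])
print("corners in gauge frame",[(R@(q-g[:2])).round(3) for q in s])
B=lambda q:px(135,187,q); E=lambda q:px(284,155,(q[0],q[1]-300))
b=[ray("scene",B(q),.04)[:2].round(4) for q in((98,140),(166,182),(277,107),(220,63))]+[ray("side",E(q),.04)[:2].round(4) for q in((168,374),(243,380),(232,462),(150,458))]
print("block top",b)
# other objects
print("cup",ray("scene",(262,243),.075),ray("side",(221,167),.075))
print("amber",ray("scene",(79,262),.13),ray("side",(307,103),.13))
print("white",ray("scene",(403,181),.13),ray("side",(130,244),.13))
print("purple",ray("scene",(367,158),.107),"pink",ray("scene",(312,129),.107))
E
```

```text
[array([0.57754946, 0.19995238, 0.1       ]), array([0.5830113 , 0.19738745, 0.1       ])] [array([0.52961847, 0.20071631, 0.107     ]), array([0.53214149, 0.200332  , 0.107     ])]
(array([0.53184455, 0.20021343, 3.11426511]), np.float64(0.8236856013650355), array([[0. , 0.7],
       [0.5, 0.9],
       [0.2, 0.6],
       [0.1, 0. ]]))
corners in gauge frame [array([0.066, 0.033]), array([-0.023,  0.035]), array([-0.026, -0.03 ]), array([-0.017, -0.034]), array([-0.017,  0.032]), array([0.07, 0.03])]
block top [array([ 0.4908, -0.2451]), array([ 0.5248, -0.22  ]), array([ 0.4957, -0.1667]), array([ 0.4603, -0.1866]), array([ 0.5251, -0.2239]), array([ 0.4914, -0.2453]), array([ 0.4615, -0.1909]), array([ 0.4961, -0.1664])]
cup [ 0.71052245 -0.00975122  0.075     ] [ 0.72476707 -0.01444454  0.075     ]
amber [ 0.67951515 -0.395547    0.13      ] [ 0.66908861 -0.39011974  0.13      ]
white [0.67739075 0.36912595 0.13      ] [0.67070574 0.37514869 0.13      ]
purple [0.54795744 0.34756552 0.107     ] pink [0.37658    0.25976542 0.107     ]
```

The crop shows the dark grey stand with a brass pin, which is the gauge. Its pin tip is near (0.580, 0.199) and points +X. The block's near end shows a bright spot at about crop (138,195), so I need to check which end has the hole with the wrist camera.

```bash
cat >> h.py <<'E'
from scipy.spatial.transform import Rotation as Ro
from workcell import monitor
def rel(s,p,Rt):
    R=Ro.from_quat(s["tool_rot"]).as_matrix()
    print("shift tool",(R.T@(np.array(p)-s["position"])).round(4),"rotvec tool",Ro.from_matrix(R.T@Rt).as_rotvec().round(4))
E
python3 - <<'E'
from h import *
c=imaging.calibration("wrist");s=monitor.state();R=Ro.from_quat(s["tool_rot"]).as_matrix()
o=-c["R"].T@c["t"];print("cam pos in tool",R.T@(o-s["position"]),"cam axes in tool (cols)\n",(R.T@c["R"].T).round(3),c["mtx"])
E
```

```text
cam pos in tool [ 0.0785111  -0.00150935 -0.13382403] cam axes in tool (cols)
 [[ 0.    -0.953 -0.304]
 [ 1.     0.    -0.   ]
 [ 0.    -0.304  0.953]] [[269.30188401   0.         255.81022683]
 [  0.         269.30188401 195.9511552 ]
 [  0.           0.           1.        ]]
```

```bash
python3 - <<'E'
from h import *
s=monitor.state()
n=np.array([-.482,.876,0]);n/=np.linalg.norm(n);e=np.array([.478,-.178,.02])
Rd=np.c_[n,np.cross([0,0,-1],n),[0,0,-1]]
Rt=Rd@Ro.from_rotvec([0,0.4,0]).as_matrix()
print("toolz",Rt[:,2])
if Rt[:,2]@n>0: Rt=Rd@Ro.from_rotvec([0,-.4,0]).as_matrix()
cz=Rt@[-.304,0,.953]
cam=e-.23*cz; p=cam-Rt@[.0785,-.0015,-.1338]
print(cam,p);rel(s,p,Rt);rel(s,p,Rd)
E
```

```text
toolz [-0.1877278   0.34118165 -0.92106099]
[ 0.4058062  -0.04679302  0.19465923] [ 0.46709379 -0.1550672   0.10199061]
shift tool [-0.1551 -0.1076  0.137 ] rotvec tool [-0.1015 -0.3917 -0.4961]
shift tool [-0.1551 -0.1076  0.137 ] rotvec tool [-9.00e-04 -2.00e-04 -5.03e-01]
```

```bash
python3 -m handwheel '[{"tx":-0.039,"ty":-0.027,"tz":0.02},{"tx":-0.039,"ty":-0.027,"tz":0.02},{"tx":-0.039,"ty":-0.027,"tz":0.03},{"tx":-0.038,"ty":-0.027,"tz":0.03},{"az":-0.13},{"az":-0.13},{"az":-0.13},{"az":-0.11},{"ay":-0.13},{"ay":-0.13},{"ay":-0.14},{}]'
python3 - <<'E'
from h import *
import cv2
s=monitor.state();print(s["position"],s["joints"],Ro.from_quat(s["tool_rot"]).as_matrix())
im=imaging.read_camera("wrist");np.save("w.npy",im);cv2.imwrite("pics/w1.png",im[:,:,::-1])
E
```

```text
[5.74780380e-01 2.75412389e-06 2.38891682e-01] [-0.04168851  0.70701493 -0.02763148  1.48494047  0.02199505  0.95088737
 -0.07549874] [[ 3.02407738e-06  9.99999551e-01 -9.47976513e-04]
 [ 1.00000000e+00 -3.03756254e-06 -1.42237672e-05]
 [-1.42266403e-05 -9.47976470e-04 -9.99999551e-01]]invalid input
```

View pics/w1.png

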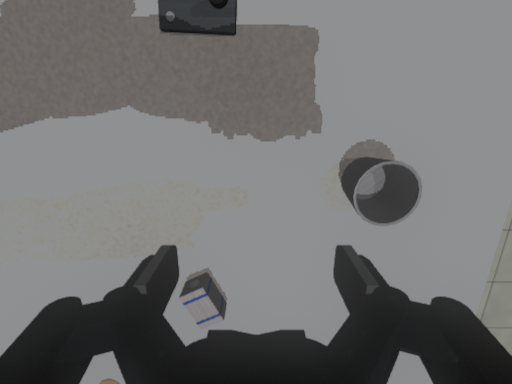

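The row call was refused, probably because of the empty row, so the arm hasn't moved. This picture is the start view: block at (204,298), cup at (385,190).

```bash
python3 -m handwheel '[{"tx":-0.039,"ty":-0.027,"tz":0.02},{"tx":-0.039,"ty":-0.027,"tz":0.02},{"tx":-0.039,"ty":-0.027,"tz":0.03},{"tx":-0.038,"ty":-0.027,"tz":0.03},{"az":-0.13},{"az":-0.13},{"az":-0.13},{"az":-0.11},{"ay":-0.13},{"ay":-0.13},{"ay":-0.14},{"tz":0}]'; python3 -m handwheel '[{"tz":0},{"tz":0}]'
python3 - <<'E'
from h import *
import cv2
s=monitor.state();print(s["position"],s["joints"],Ro.from_quat(s["tool_rot"]).as_matrix())
c=imaging.calibration("wrist")
im=imaging.read_camera("wrist");np.savez("w1.npz",im=im,**c)
q=proj(c,[.478,-.178,.02])[0];print(q)
cv2.imwrite("pics/w2.png",cv2.resize(im[130:280,170:370,::-1],(800,600),interpolation=cv2.INTER_CUBIC))
E
```

```text
[ 5.74820547e-01 -9.99915542e-06  2.38960964e-01] [-0.04169309  0.70692693 -0.02760639  1.48486189  0.02201626  0.95090017
 -0.0754916 ] [[-5.44791868e-07  9.99999686e-01 -7.92429088e-04]
 [ 9.99999999e-01  5.13023313e-07 -4.00902954e-05]
 [-4.00898763e-05 -7.92429109e-04 -9.99999685e-01]]
[193.97032356 285.18498386]invalid input
invalid input
```

View pics/w2.png

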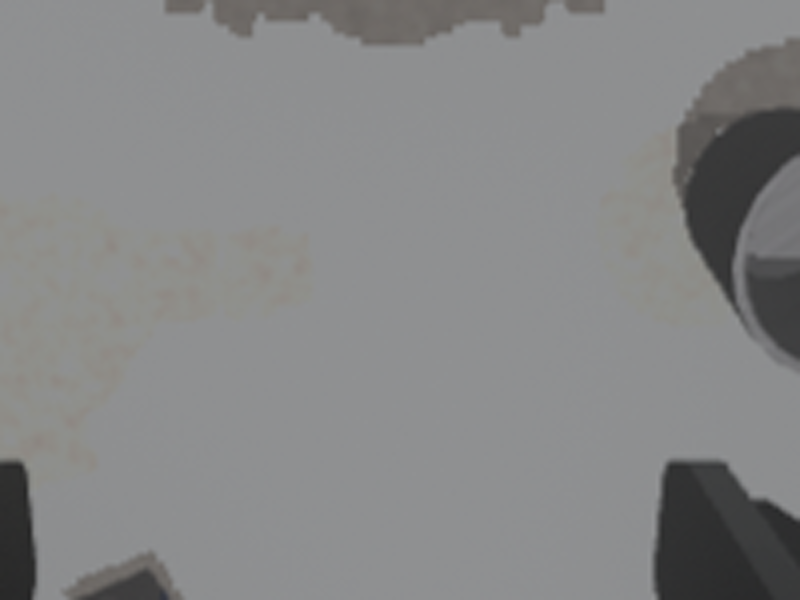

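Refused again, and the crop shows only bench because the arm hasn't moved. I'll try with all the keys in each row.

```bash
python3 -m handwheel '[{"tx":-0.039,"ty":-0.027,"tz":0.02,"ax":0,"ay":0,"az":0,"hand":1}]'
```

```text
clock: 0.3
position: [0.551, -0.0341, 0.2204]
tool_rot: [0.705, 0.709, 0.002, 0.001]
wrist_force: [1.2, -2.2, -1.2]
gripper_width: 0.0852
gripper_force: 0.0
```

```bash
python3 -m handwheel '[{"tx":-0.039,"ty":-0.027,"tz":0.02,"ax":0,"ay":0,"az":0,"hand":1},{"tx":-0.039,"ty":-0.027,"tz":0.03,"ax":0,"ay":0,"az":0,"hand":1},{"tx":-0.038,"ty":-0.027,"tz":0.03,"ax":0,"ay":0,"az":0,"hand":1},{"tx":0,"ty":0,"tz":0,"ax":0,"ay":0,"az":-0.13,"hand":1},{"tx":0,"ty":0,"tz":0,"ax":0,"ay":0,"az":-0.13,"hand":1},{"tx":0,"ty":0,"tz":0,"ax":0,"ay":0,"az":-0.13,"hand":1},{"tx":0,"ty":0,"tz":0,"ax":0,"ay":0,"az":-0.11,"hand":1},{"tx":0,"ty":0,"tz":0,"ax":0,"ay":-0.13,"az":0,"hand":1},{"tx":0,"ty":0,"tz":0,"ax":0,"ay":-0.13,"az":0,"hand":1},{"tx":0,"ty":0,"tz":0,"ax":0,"ay":-0.14,"az":0,"hand":1},{"tx":0,"ty":0,"tz":0,"ax":0,"ay":0,"az":0,"hand":1},{"tx":0,"ty":0,"tz":0,"ax":0,"ay":0,"az":0,"hand":1}]'
python3 - <<'E'
from h import *
import cv2
s=monitor.state();print(s["position"],s["joints"],Ro.from_quat(s["tool_rot"]).as_matrix())
c=imaging.calibration("wrist")
im=imaging.read_camera("wrist");np.savez("w1.npz",im=im,**c)
q=proj(c,[.478,-.178,.02])[0];u,v=(q-[80,60]).astype(int).clip(0);print(q,u,v)
cv2.imwrite("pics/w3.png",cv2.resize(im[v:v+120,u:u+160,::-1],(800,600),interpolation=cv2.INTER_CUBIC))
E
```

```text
clock: 1.5
position: [0.4736, -0.1465, 0.1419]
tool_rot: [0.505, 0.851, -0.079, 0.122]
wrist_force: [0.1, 0.1, 0.5]
gripper_width: 0.0853
gripper_force: 0.0
[ 0.47364382 -0.14650136  0.14189787] [-0.05493027  0.74049581  0.2476057   2.08931773  0.43289437  0.18332998
  0.19421766] [[-0.45944149  0.8790561   0.12717658]
 [ 0.84079787  0.47659068 -0.25674944]
 [-0.28630833 -0.01103155 -0.95807403]]
[246.93486619 186.58376206] 166 126
```

View pics/w3.png

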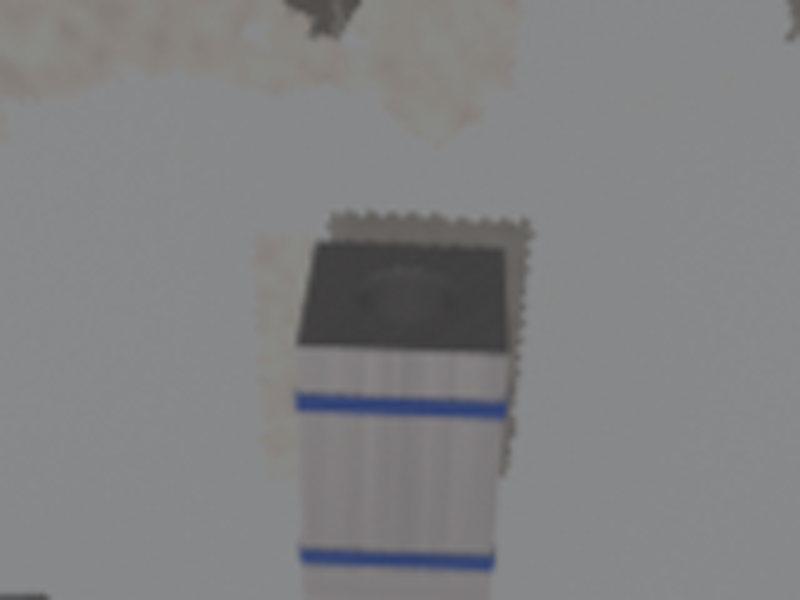

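The far end face shows a faint opening at crop (407,295), so I'll stretch the contrast to judge its depth.

```bash
python3 - <<'E'
from h import *
import cv2
im=np.load("w1.npz")["im"]
f=lambda a,k:cv2.resize(np.clip((a.astype(float)-a.min()) /(np.percentile(a,99)-a.min())*255,0,255).astype(np.uint8),(400,400),interpolation=k)
a=im[170:200,230:260].max(2); a=np.minimum(a,110)
s=cv2.imread("pics/scene0.png").max(2)[205:230,148:173]
cv2.imwrite("pics/c4.png",np.hstack([f(a,cv2.INTER_NEAREST),f(s,cv2.INTER_NEAREST)]))
print(im[174:198,233:264].max(2))
E
```

```text
[[ 82  83  77  80  83  84  80  82  86  87  86  84  86  89  89  89  91  94
   95  91  92  95  97  94  94  99  99  99  97  99 102]
 [ 65  66  66  66  67  67  67  67  67  69  68  67  69  71  70  70  72  75
   77  73  73  78  79  75  75  80  82  83  80  82  86]
 [ 66  66  66  66  66  65  66  66  66  66  66  65  66  66  66  67  66  66
   66  65  66  66  66  65  65  65  66  67  67  66  67]
 [ 66  66  65  66  65  66  66  66  66  65  66  65  66  66  66  67  66  65
   66  66  66  65  65  65  65  66  66  66  66  66  65]
 [ 66  66  66  66  65  66  66  66  66  66  65  66  67  66  66  66  65  66
   65  66  65  66  66  65  66  65  66  65  65  66  66]
 [ 66  66  66  66  66  65  66  65  67  68  68  69  74  72  71  70  72  69
   67  66  65  65  65  66  66  65  65  65  65  67  67]
 [ 65  66  66  66  65  66  67  68  71  71  72  73  77  75  74  75  75  72
   70  69  68  67  66  66  65  65  65  66  66  66  66]
 [ 66  66  66  66  65  66  68  70  72  71  71  72  72  72  73  73  72  71
   72  71  71  70  68  67  65  66  66  66  67  66  65]
 [ 66  65  66  66  66  67  69  69  69  68  69  70  70  70  70  71  7
[... 1296 characters left out ...]
   64  64  65  65  66  66  66  66  66  65  65  66  66]
 [ 65  65  66  66  66  66  65  65  66  66  65  66  66  64  65  65  65  65
   64  64  65  66  67  66  66  66  65  65  66  66  67]
 [ 67  66  66  66  66  65  65  66  67  67  66  66  65  65  65  65  65  65
   65  65  66  67  66  66  66  66  66  66  66  66  66]
 [104  99  96  96  93  91  90  90  87  85  82  81  80  77  74  73  74  71
   70  70  69  68  68  68  66  66  66  66  67  66  66]
 [129 126 123 124 121 119 121 122 119 116 114 114 115 111 108 109 110 109
  110 110 107 106 105 101 102 104 100  97  97  94  90]
 [132 132 129 130 129 129 133 134 131 129 127 129 131 127 125 126 127 129
  131 132 129 129 127 125 126 129 127 125 125 122 118]]
```

View pics/c4.png

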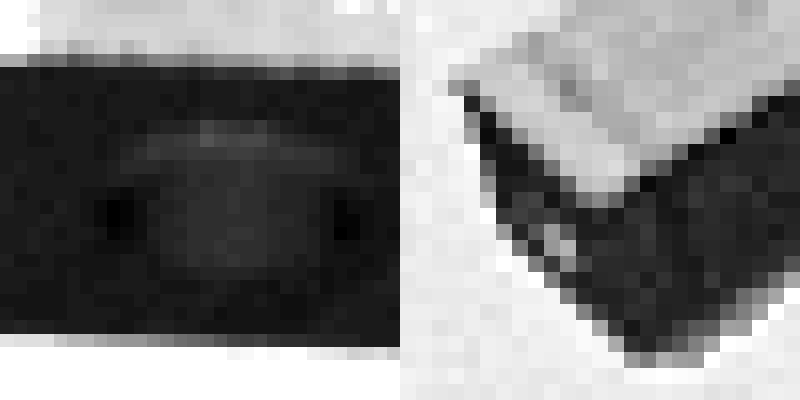

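Left panel (wrist view, far end): inside the mouth the brightness varies smoothly across columns (61→71→62). It stays constant down each column until the rim, which is cylinder-wall shading with no flat floor (a floor would match the face at 66). So the far end, facing −x,+y, is the deep hole, and I'll confirm that by insertion depth. Next I refine the block pose and compute the grasp.

```bash
python3 - <<'E'
from h import *
d=np.load("w1.npz")
C["w"]={k:d[k] for k in("mtx","R","t")}
W=lambda q:np.array([166,126])+(np.array(q)+.5)/5-.5
pts=[ray("w",W(q),.04)[:2] for q in((297,345),(508,352))];print(pts)
B=lambda q:px(135,187,q); E=lambda q:px(284,155,(q[0],q[1]-300))
h=.033;w=.02
# local +x = hole end (direction n), +y left of it
obs=[("w",(h,w,.04),W((297,345))),("w",(h,-w,.04),W((508,352)))]
obs+=[("scene",L,B(q)) for L,q in zip([(-h,w,.04),(-h,-w,.04),(h,-w,.04),(h,w,.04)][:],((166,182),(98,140),(220,63),(277,107)))] if 0 else []
for sgn in(1,):
    P={"A":(-h,w),"B":(-h,-w),"Cc":(h,-w),"D":(h,w)}
    n=np.array([-.482,.876]);l=np.array([-n[1],n[0]]);c=np.array([.493,-.2055])
    for cam,q in [("scene",B(q)) for q in((98,140),(166,182),(277,107),(220,63))]+[("side",E(q)) for q in((168,374),(243,380),(232,462),(150,458))]:
        g=ray(cam,q,.04)[:2]-c; L=(np.sign(g@n)*h,np.sign(g@l)*w,.04); obs.append((cam,L,q))
g0=[obs[0][1]]
r=fit(obs,[.493,-.2055,np.arctan2(.876,-.482)]);print(r)
x=r[0];n=np.array([np.cos(x[2]),np.sin(x[2]),0])
Rd=np.c_[n,np.cross([0,0,-1],n),[0,0,-1]]
s=monitor.state()
rel(s,[x[0],x[1],.10],Rd);R=Ro.from_quat(s["tool_rot"]).as_matrix()
print(Rd.T@(np.array([x[0],x[1],.1])-s["position"]))
E
```

```text
[array([ 0.45900216, -0.18413812]), array([ 0.49422211, -0.16647863])]
(array([ 0.49247813, -0.20472989,  2.06647695]), np.float64(3.010668746100431), array([[-0.3,  0.9],
       [ 0.3, -0.2],
       [ 0.7, -0.2],
       [-1.6,  0.6],
       [ 0.1, -0.4],
       [ 0.4, -0.4],
       [-0.1, -0.2],
       [-0.2,  0.5],
       [-0.4,  1.4],
       [ 0.4,  0.3]]))
shift tool [-0.0449 -0.0102  0.0574] rotvec tool [-0.0102  0.2904  0.0006]
[-0.05942624 -0.01069199  0.04205289]
```

```bash
python3 -m handwheel '[{"tx":0,"ty":0,"tz":0,"ax":0,"ay":0.145,"az":0,"hand":1},{"tx":0,"ty":0,"tz":0,"ax":0,"ay":0.145,"az":0,"hand":1},{"tx":-0.03,"ty":-0.006,"tz":0.02,"ax":0,"ay":0,"az":0,"hand":1},{"tx":-0.029,"ty":-0.005,"tz":0.022,"ax":0,"ay":0,"az":0,"hand":1},{"tx":0,"ty":0,"tz":0,"ax":0,"ay":0,"az":0,"hand":1},{"tx":0,"ty":0,"tz":0,"ax":0,"ay":0,"az":0,"hand":1},{"tx":0,"ty":0,"tz":0,"ax":0,"ay":0,"az":0,"hand":1}]'
python3 - <<'E'
from h import *
n=np.array([np.cos(2.0665),np.sin(2.0665),0]);Rd=np.c_[n,np.cross([0,0,-1],n),[0,0,-1]]
rel(monitor.state(),[.4925,-.2047,.013],Rd)
E
```

```text
clock: 2.25
position: [0.4922, -0.2099, 0.1032]
tool_rot: [0.513, 0.856, -0.038, 0.045]
wrist_force: [-0.0, 0.0, 0.4]
gripper_width: 0.0856
gripper_force: 0.0
shift tool [0.0149 0.0044 0.089 ] rotvec tool [-0.0193  0.1173 -0.0037]
```

```bash
python3 -m handwheel '[{"tx":0,"ty":0,"tz":0,"ax":-0.02,"ay":0.117,"az":-0.004,"hand":1},{"tx":0.004,"ty":0.003,"tz":0.02,"ax":0,"ay":0,"az":0,"hand":1},{"tx":0,"ty":0,"tz":0,"ax":0,"ay":0,"az":0,"hand":1},{"tx":0,"ty":0,"tz":0,"ax":0,"ay":0,"az":0,"hand":1}]'
python3 - <<'E'
from h import *
n=np.array([np.cos(2.0665),np.sin(2.0665),0]);Rd=np.c_[n,np.cross([0,0,-1],n),[0,0,-1]]
rel(monitor.state(),[.4925,-.2047,.013],Rd);print(monitor.state()["joints"])
E
```

```text
clock: 2.65
position: [0.4932, -0.2041, 0.083]
tool_rot: [0.511, 0.86, -0.002, 0.002]
wrist_force: [1.1, -0.1, -0.2]
gripper_width: 0.0858
gripper_force: 0.0
shift tool [ 0.0001 -0.0008  0.07  ] rotvec tool [-0.0015  0.0047  0.0027]
[ 0.4416127   0.88655058 -0.20971388  1.79209024  0.35414689  0.4978926
  0.4925464 ]
```

```bash
python3 -m handwheel '[{"tx":0,"ty":-0.001,"tz":0.025,"ax":0,"ay":0.004,"az":0.002,"hand":1},{"tx":0,"ty":0,"tz":0.025,"ax":0,"ay":0,"az":0,"hand":1},{"tx":0,"ty":0,"tz":0.02,"ax":0,"ay":0,"az":0,"hand":1},{"tx":0,"ty":0,"tz":0,"ax":0,"ay":0,"az":0,"hand":1},{"tx":0,"ty":0,"tz":0,"ax":0,"ay":0,"az":0,"hand":1}]'
python3 -m handwheel '[{"tx":0,"ty":0,"tz":0,"ax":0,"ay":0,"az":0,"hand":0},{"tx":0,"ty":0,"tz":0,"ax":0,"ay":0,"az":0,"hand":0},{"tx":0,"ty":0,"tz":0,"ax":0,"ay":0,"az":0,"hand":0},{"tx":0,"ty":0,"tz":0,"ax":0,"ay":0,"az":0,"hand":0},{"tx":0,"ty":0,"tz":0,"ax":0,"ay":0,"az":0,"hand":0},{"tx":0,"ty":0,"tz":0,"ax":0,"ay":0,"az":0,"hand":0},{"tx":0,"ty":0,"tz":0,"ax":0,"ay":0,"az":0,"hand":0},{"tx":0,"ty":0,"tz":0,"ax":0,"ay":0,"az":0,"hand":0},{"tx":0,"ty":0,"tz":0,"ax":0,"ay":0,"az":0,"hand":0},{"tx":0,"ty":0,"tz":0,"ax":0,"ay":0,"az":0,"hand":0}]' 70
```

```text
clock: 3.15
position: [0.4926, -0.205, 0.0136]
tool_rot: [0.512, 0.859, -0.001, 0.0]
wrist_force: [-0.1, -0.4, -0.0]
gripper_width: 0.0852
gripper_force: 0.0
clock: 4.15
position: [0.4924, -0.2057, 0.0133]
tool_rot: [0.512, 0.859, -0.001, 0.0]
wrist_force: [-2.4, 1.3, 15.3]
gripper_width: 0.0394
gripper_force: 69.3
```

```bash
python3 -m handwheel '[{"tx":0,"ty":0,"tz":-0.02,"ax":0,"ay":0,"az":0,"hand":0},{"tx":0,"ty":0,"tz":-0.04,"ax":0,"ay":0,"az":0,"hand":0},{"tx":0,"ty":0,"tz":-0.05,"ax":0,"ay":0,"az":0,"hand":0},{"tx":0,"ty":0,"tz":-0.05,"ax":0,"ay":0,"az":0,"hand":0},{"tx":0,"ty":0,"tz":-0.03,"ax":0,"ay":0,"az":-0.13,"hand":0},{"tx":0,"ty":0,"tz":0,"ax":0,"ay":0,"az":-0.13,"hand":0},{"tx":0,"ty":0,"tz":0,"ax":0,"ay":0,"az":-0.13,"hand":0},{"tx":0,"ty":0,"tz":0,"ax":0,"ay":0,"az":-0.13,"hand":0},{"tx":0,"ty":0,"tz":0,"ax":0,"ay":0,"az":-0.13,"hand":0},{"tx":0,"ty":0,"tz":0,"ax":0,"ay":0,"az":-0.13,"hand":0},{"tx":0,"ty":0,"tz":0,"ax":0,"ay":0,"az":-0.13,"hand":0},{"tx":0,"ty":0,"tz":0,"ax":0,"ay":0,"az":-0.1,"hand":0}]'
cat >> h.py <<'E'
def to(p,yaw):
    n=np.array([np.cos(yaw),np.sin(yaw),0]);Rd=np.c_[n,np.cross([0,0,-1],n),[0,0,-1]];s=monitor.state();rel(s,p,Rd);print("joints",s["joints"].round(2),"F",s["wrist_force"].round(1))
E
python3 -c "
from h import *
to([.643,.199,.2],3.10)"
```

```text
clock: 5.35
position: [0.4921, -0.2054, 0.2025]
tool_rot: [0.03, 1.0, -0.001, -0.001]
wrist_force: [0.7, 0.0, -1.8]
gripper_width: 0.039
gripper_force: 70.8
shift tool [-0.1261  0.4128  0.0017] rotvec tool [-0.0016 -0.0014 -0.0191]
joints [ 0.65  0.75 -0.61  1.68  0.53  0.89  1.34] F [ 0.7  0.  -1.8]
```

```bash
python3 -m handwheel '[{"tx":-0.014,"ty":0.045,"tz":0,"ax":0,"ay":0,"az":-0.019,"hand":0},{"tx":-0.014,"ty":0.045,"tz":0,"ax":0,"ay":0,"az":0,"hand":0},{"tx":-0.014,"ty":0.045,"tz":0,"ax":0,"ay":0,"az":0,"hand":0},{"tx":-0.014,"ty":0.045,"tz":0,"ax":0,"ay":0,"az":0,"hand":0},{"tx":-0.014,"ty":0.045,"tz":0,"ax":0,"ay":0,"az":0,"hand":0},{"tx":-0.014,"ty":0.045,"tz":0,"ax":0,"ay":0,"az":0,"hand":0},{"tx":-0.014,"ty":0.045,"tz":0,"ax":0,"ay":0,"az":0,"hand":0},{"tx":-0.014,"ty":0.045,"tz":0,"ax":0,"ay":0,"az":0,"hand":0},{"tx":-0.014,"ty":0.045,"tz":0,"ax":0,"ay":0,"az":0,"hand":0},{"tx":0,"ty":0,"tz":0,"ax":0,"ay":0,"az":0,"hand":0},{"tx":0,"ty":0,"tz":0,"ax":0,"ay":0,"az":0,"hand":0}]'
python3 -c "
from h import *
to([.643,.199,.15],3.10)"
```

```text
clock: 6.45
position: [0.6376, 0.1939, 0.2012]
tool_rot: [0.023, 1.0, -0.001, -0.001]
wrist_force: [0.7, 0.4, -2.3]
gripper_width: 0.039
gripper_force: 70.9
shift tool [-0.0053  0.0054  0.0512] rotvec tool [-0.0018 -0.0019 -0.0036]
joints [-0.14  0.94 -0.54  1.14  0.46  1.18  0.86] F [ 0.7  0.4 -2.3]
```

```bash
python3 -m handwheel '[{"tx":-0.005,"ty":0.005,"tz":0.026,"ax":-0.002,"ay":-0.002,"az":-0.003,"hand":0},{"tx":0,"ty":0,"tz":0.025,"ax":0,"ay":0,"az":0,"hand":0},{"tx":0,"ty":0,"tz":0,"ax":0,"ay":0,"az":0,"hand":0},{"tx":0,"ty":0,"tz":0,"ax":0,"ay":0,"az":0,"hand":0}]'
python3 - <<'E'
from h import *
import cv2
to([.643,.199,.0933],3.10)
c=imaging.calibration("wrist")
im=imaging.read_camera("wrist");np.savez("w2.npz",im=im,**c)
for X in([.58,.199,.1],[.532,.2,.107],[.61,.199,.1577]):print(proj(c,X))
cv2.imwrite("pics/w5.png",cv2.resize(im[150:330,136:376,::-1],(800,600),interpolation=cv2.INTER_CUBIC))
E
```

```text
clock: 6.85
position: [0.6434, 0.1969, 0.1516]
tool_rot: [0.022, 1.0, 0.0, 0.001]
wrist_force: [0.6, 0.4, -1.4]
gripper_width: 0.0395
gripper_force: 70.9
shift tool [0.0005 0.0021 0.0583] rotvec tool [ 0.0004  0.0011 -0.0034]
joints [-0.14  1.   -0.52  1.17  0.49  1.09  0.84] F [ 0.6  0.4 -1.4]
[[253.63689326 134.80798112]]
[[251.4278932  53.3653153]]
[[255.57037593 205.71447458]]
```

View pics/w5.png

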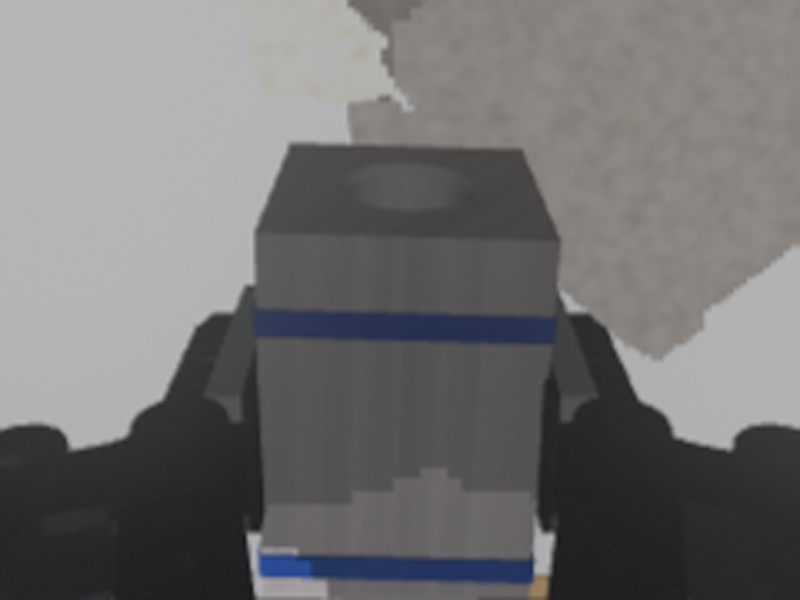

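The wrist view shows the mouth at crop (410,187) with pure cylinder-wall shading and no floor, so it is the deep hole. The face corners are (257,233), (558,238), (522,150) and (289,144). Next is the pin area from the same image.

```bash
python3 - <<'E'
import numpy as np,cv2
im=np.load("w2.npz")["im"]
cv2.imwrite("pics/w6.png",cv2.resize(im[0:150,156:356,::-1],(800,600),interpolation=cv2.INTER_CUBIC))
E
```

```text
(no output)
```

View pics/w6.png

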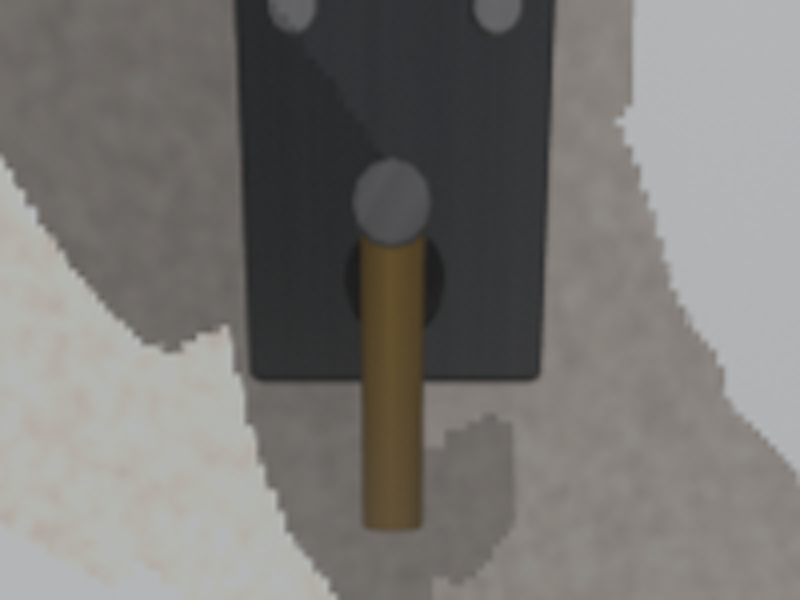

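The pin is straight in view with its tip centre at crop (392,527). The post top is at (392,201), and the plate's front corners are at (250,379) and (540,379).

```bash
python3 - <<'E'
from h import *
import cv2
d=np.load("w2.npz");C["w"]={k:d[k] for k in("mtx","R","t")};c=C["w"]
Q=lambda q:np.array([156,0])+(np.array(q)+.5)/4-.5
B=lambda q:np.array([136,150])+(np.array(q)+.5)*.3-.5
obs=[("w",(-.048,0,.1),Q((392.5,528))),("w",(0,0,.107),Q((392,201))),("w",(-.02,.035,.012),Q((540,379))),("w",(-.02,-.035,.012),Q((250,379)))]
obs[2:]=[(a,(X[0],-X[1],X[2]),q) if proj(c,[.552,.2+.035,.012])[0][0]<255 and 0 else (a,X,q) for a,X,q in obs[2:]]
for sw in(1,-1):
    o=[(a,(X[0],sw*X[1],X[2]),q) for a,X,q in obs]; r=fit(o,[.532,.2,3.1]);print(sw,r)
obj=np.array([[.033,-.02,.02],[.033,.02,.02],[.033,.02,-.02],[.033,-.02,-.02]]) # block frame origin on axis, z up
s=monitor.state()
best=None
for sw in(1,-1):
    ob=obj.copy();ob[:,1]*=sw
    ok,rv,tv=cv2.solvePnP(ob,np.array([B(q) for q in((257,233),(558,238),(522,150),(289,144))]),c["mtx"],None)
    e=np.linalg.norm(cv2.projectPoints(ob,rv,tv,c["mtx"],None)[0][:,0]-np.array([B(q) for q in((257,233),(558,238),(522,150),(289,144))]),axis=1)
    Rc=cv2.Rodrigues(rv)[0]; Rw=c["R"].T@Rc; m=c["R"].T@((Rc@[.033,0,0])+tv[:,0]-c["t"])
    print(sw,e.round(2),"mouth",m.round(4),"axis",Rw[:,0].round(3),"up",Rw[:,2].round(3))
print(s["position"])
E
```

```text
1 (array([0.53008132, 0.20137824, 3.09608137]), np.float64(144.17759826579376), array([[  0. ,   0.2],
       [ -0. ,  -0.2],
       [-73. ,   0.1],
       [ 73.1,   0.1]]))
-1 (array([0.53007547, 0.20137333, 3.09607544]), np.float64(0.3423998028877735), array([[ 0. ,  0.2],
       [-0. , -0.2],
       [ 0.6,  0.1],
       [-0.5,  0.1]]))
1 [0.33 0.36 0.61 0.58] mouth [0.6105 0.2    0.1557] axis [ 0.998 -0.067  0.004] up [-0.004  0.002  1.   ]
-1 [0.33 0.36 0.61 0.58] mouth [0.6105 0.2    0.1557] axis [-0.998  0.067 -0.004] up [-0.004  0.002  1.   ]
[0.64367247 0.19716731 0.15220144]
```

```bash
python3 -m handwheel '[{"tx":0,"ty":-0.002,"tz":0.025,"ax":0,"ay":0,"az":-0.02,"hand":0},{"tx":0,"ty":0,"tz":0.02,"ax":0,"ay":0,"az":0,"hand":0},{"tx":0,"ty":0,"tz":0.012,"ax":0,"ay":0,"az":0,"hand":0},{"tx":0,"ty":0,"tz":0,"ax":0,"ay":0,"az":0,"hand":0},{"tx":0,"ty":0,"tz":0,"ax":0,"ay":0,"az":0,"hand":0},{"tx":0,"ty":0,"tz":0,"ax":0,"ay":0,"az":0,"hand":0}]'
python3 - <<'E'
from h import *
import cv2
to([.6437,.1957,.095],3.1166);s=monitor.state();print(s["position"],s["wrist_torque"])
for n in("scene","side"):
    im=imaging.read_camera(n);np.save(n+"2.npy",im);print(proj(C[n],[.6,.199,.1]))
E
```

```text
clock: 7.5
position: [0.6437, 0.1961, 0.095]
tool_rot: [0.012, 1.0, 0.001, 0.001]
wrist_force: [0.1, -0.1, -2.5]
gripper_width: 0.0393
gripper_force: 71.1
shift tool [-0.     -0.0004  0.    ] rotvec tool [0.0012 0.0025 0.001 ]
joints [-0.14  1.07 -0.5   1.22  0.53  0.98  0.83] F [ 0.1 -0.1 -2.5]
[0.64368185 0.19608823 0.09504669] [0.01579843 0.02273977 0.01035257]
[[325.27589899 184.13493769]]
[[200.33867561 223.1533624 ]]
```

```bash
python3 -m handwheel '[{"tx":0.01,"ty":0,"tz":0,"ax":0,"ay":0,"az":0,"hand":0},{"tx":0.01,"ty":0,"tz":0,"ax":0,"ay":0,"az":0,"hand":0},{"tx":0.008,"ty":0.001,"tz":0,"ax":0,"ay":0,"az":0,"hand":0},{"tx":0.004,"ty":0,"tz":0,"ax":0,"ay":0,"az":0,"hand":0},{"tx":0.003,"ty":0,"tz":0,"ax":0,"ay":0,"az":0,"hand":0},{"tx":0,"ty":0,"tz":0,"ax":0,"ay":0,"az":0,"hand":0},{"tx":0,"ty":0,"tz":0,"ax":0,"ay":0,"az":0,"hand":0}]'
python3 -m handwheel '[{"tx":0.003,"ty":0,"tz":0,"ax":0,"ay":0,"az":0,"hand":0},{"tx":0.003,"ty":0,"tz":0,"ax":0,"ay":0,"az":0,"hand":0},{"tx":0,"ty":0,"tz":0,"ax":0,"ay":0,"az":0,"hand":0}]'
python3 -c "
from h import *
s=monitor.state();p=s['position'];y=.20137+(p[0]-.53008)*np.tan(3.096);print(p,'want y',y+.0005,s['wrist_force'],s['wrist_torque'])"
```

```text
clock: 8.3
position: [0.6085, 0.1976, 0.0937]
tool_rot: [0.012, 1.0, 0.0, 0.001]
wrist_force: [0.2, 0.4, -3.2]
gripper_width: 0.0395
gripper_force: 71.1
clock: 8.6
position: [0.6018, 0.1979, 0.0937]
tool_rot: [0.012, 1.0, 0.0, 0.0]
wrist_force: [0.7, 0.2, -2.4]
gripper_width: 0.0394
gripper_force: 71.1
[0.60181558 0.1979129  0.09366292] want y 0.1985971166766986 [ 0.66466174  0.15678418 -2.35747109] [-0.03265471 -0.01492443 -0.00220912]
```

The pin is about 9 mm inside with no contact force, so this is the deep hole. I'll keep pushing.

```bash
python3 -m handwheel '[{"tx":0.005,"ty":0.001,"tz":-0.001,"ax":0,"ay":0,"az":0,"hand":0},{"tx":0.005,"ty":0,"tz":0,"ax":0,"ay":0,"az":0,"hand":0},{"tx":0.005,"ty":0,"tz":0,"ax":0,"ay":0,"az":0,"hand":0},{"tx":0.004,"ty":0,"tz":0,"ax":0,"ay":0,"az":0,"hand":0},{"tx":0,"ty":0,"tz":0,"ax":0,"ay":0,"az":0,"hand":0}]'
python3 -m handwheel '[{"tx":0.002,"ty":0,"tz":0,"ax":0,"ay":0,"az":0,"hand":0},{"tx":0.002,"ty":0,"tz":0,"ax":0,"ay":0,"az":0,"hand":0},{"tx":0,"ty":0,"tz":0,"ax":0,"ay":0,"az":0,"hand":0}]'
```

```text
clock: 9.1
position: [0.5828, 0.1994, 0.0947]
tool_rot: [0.012, 1.0, 0.0, 0.0]
wrist_force: [0.2, -0.4, -2.1]
gripper_width: 0.0396
gripper_force: 71.1
clock: 9.4
position: [0.579, 0.1995, 0.0946]
tool_rot: [0.012, 1.0, 0.0, 0.0]
wrist_force: [-0.6, 0.5, -3.0]
gripper_width: 0.0393
gripper_force: 71.1
```

Bottom expected within about 4 mm, so I go in 1 mm steps.

```bash
for i in 1; do python3 -m handwheel '[{"tx":0.001,"ty":0,"tz":0,"ax":0,"ay":0,"az":0,"hand":0},{"tx":0.001,"ty":0,"tz":0,"ax":0,"ay":0,"az":0,"hand":0},{"tx":0,"ty":0,"tz":0,"ax":0,"ay":0,"az":0,"hand":0}]'; done; python3 -m handwheel '[{"tx":0.001,"ty":0,"tz":0,"ax":0,"ay":0,"az":0,"hand":0},{"tx":0,"ty":0,"tz":0,"ax":0,"ay":0,"az":0,"hand":0}]'
```

```text
clock: 9.7
position: [0.5771, 0.1995, 0.0946]
tool_rot: [0.012, 1.0, 0.0, 0.0]
wrist_force: [-0.7, 0.5, -1.6]
gripper_width: 0.0389
gripper_force: 71.1
clock: 9.9
position: [0.5761, 0.1995, 0.0946]
tool_rot: [0.012, 1.0, 0.0, 0.0]
wrist_force: [-0.0, -0.3, -1.9]
gripper_width: 0.0388
gripper_force: 71.1
```

```bash
python3 -m handwheel '[{"tx":0.001,"ty":0,"tz":0,"ax":0,"ay":0,"az":0,"hand":0},{"tx":0,"ty":0,"tz":0,"ax":0,"ay":0,"az":0,"hand":0}]'; python3 -m handwheel '[{"tx":0.001,"ty":0,"tz":0,"ax":0,"ay":0,"az":0,"hand":0},{"tx":0,"ty":0,"tz":0,"ax":0,"ay":0,"az":0,"hand":0}]'
```

```text
clock: 10.1
position: [0.5757, 0.1994, 0.0947]
tool_rot: [0.012, 1.0, 0.0, 0.001]
wrist_force: [4.6, 0.2, -4.3]
gripper_width: 0.0394
gripper_force: 70.6
clock: 10.3
position: [0.5756, 0.1994, 0.0948]
tool_rot: [0.012, 1.0, 0.001, 0.002]
wrist_force: [11.5, 0.9, -8.9]
gripper_width: 0.0393
gripper_force: 70.9
```

The bottom was felt at x=0.5756 with 11.5 N, where I predicted 0.575. One slight extra press, then draw off.

```bash
python3 -m handwheel '[{"tx":0.0005,"ty":0,"tz":0,"ax":0,"ay":0,"az":0,"hand":0},{"tx":0,"ty":0,"tz":0,"ax":0,"ay":0,"az":0,"hand":0},{"tx":0,"ty":0,"tz":0,"ax":0,"ay":0,"az":0,"hand":0}]'; python3 -m handwheel '[{"tx":-0.003,"ty":0,"tz":0,"ax":0,"ay":0,"az":0,"hand":0},{"tx":-0.006,"ty":0,"tz":0,"ax":0,"ay":0,"az":0,"hand":0},{"tx":-0.008,"ty":-0.001,"tz":0,"ax":0,"ay":0,"az":0,"hand":0},{"tx":-0.008,"ty":0,"tz":0,"ax":0,"ay":0,"az":0,"hand":0},{"tx":-0.01,"ty":0,"tz":0,"ax":0,"ay":0,"az":0,"hand":0},{"tx":-0.012,"ty":0,"tz":0,"ax":0,"ay":0,"az":0,"hand":0},{"tx":-0.012,"ty":0,"tz":0,"ax":0,"ay":0,"az":0,"hand":0},{"tx":-0.011,"ty":0,"tz":0,"ax":0,"ay":0,"az":0,"hand":0},{"tx":0,"ty":0,"tz":0,"ax":0,"ay":0,"az":0,"hand":0}]'
python3 -c "
from h import *
to([.6,.0,.35],3.1166)"
```

```text
clock: 10.6
position: [0.5756, 0.1994, 0.0948]
tool_rot: [0.012, 1.0, 0.001, 0.002]
wrist_force: [16.4, 0.9, -10.9]
gripper_width: 0.0392
gripper_force: 71.0
clock: 11.5
position: [0.6446, 0.1964, 0.0943]
tool_rot: [0.012, 1.0, 0.0, 0.0]
wrist_force: [-0.8, -0.3, -2.3]
gripper_width: 0.0394
gripper_force: 71.9
shift tool [ 0.0395 -0.1973 -0.2559] rotvec tool [0.0006 0.0009 0.0002]
joints [-0.14  1.07 -0.5   1.21  0.53  0.99  0.83] F [-0.8 -0.3 -2.3]
```

```bash
python3 -m handwheel '[{"tx":0,"ty":0,"tz":-0.03,"ax":0,"ay":0,"az":0,"hand":0},{"tx":0,"ty":0,"tz":-0.05,"ax":0,"ay":0,"az":0,"hand":0},{"tx":0,"ty":0,"tz":-0.05,"ax":0,"ay":0,"az":0,"hand":0},{"tx":0,"ty":0,"tz":-0.05,"ax":0,"ay":0,"az":0,"hand":0},{"tx":0.01,"ty":-0.04,"tz":-0.04,"ax":0,"ay":0,"az":0,"hand":0},{"tx":0.02,"ty":-0.04,"tz":-0.03,"ax":0,"ay":0,"az":0,"hand":0},{"tx":0.02,"ty":-0.04,"tz":0,"ax":0,"ay":0,"az":0,"hand":0},{"tx":0.02,"ty":-0.04,"tz":0,"ax":0,"ay":0,"az":0,"hand":0},{"tx":0.02,"ty":-0.04,"tz":0,"ax":0,"ay":0,"az":0,"hand":0},{"tx":0,"ty":0,"tz":0,"ax":0,"ay":0,"az":0.1,"hand":0},{"tx":0,"ty":0,"tz":0,"ax":0,"ay":0,"az":0.13,"hand":0},{"tx":0,"ty":0,"tz":0,"ax":0,"ay":0,"az":0.13,"hand":0}]'
python3 -c "
from h import *
to([.55,.0,.35],0)"
```

```text
clock: 12.7
position: [0.5511, 0.0066, 0.3373]
tool_rot: [0.194, 0.981, 0.0, 0.0]
wrist_force: [-0.2, -0.2, -2.1]
gripper_width: 0.039
gripper_force: 71.8
shift tool [-0.0014 -0.0065 -0.0127] rotvec tool [ 9.000e-04 -9.000e-04  2.752e+00]
joints [ 0.2   0.61 -0.53  1.39  0.31  1.23  0.83] F [-0.2 -0.2 -2.1]
```

```bash
python3 -m handwheel '[{"tx":0,"ty":0,"tz":0,"ax":0,"ay":0,"az":0.14,"hand":0},{"tx":0,"ty":0,"tz":0,"ax":0,"ay":0,"az":0.14,"hand":0},{"tx":0,"ty":0,"tz":0,"ax":0,"ay":0,"az":0.14,"hand":0},{"tx":0,"ty":0,"tz":0,"ax":0,"ay":0,"az":0.14,"hand":0},{"tx":0,"ty":0,"tz":0,"ax":0,"ay":0,"az":0.14,"hand":0},{"tx":0,"ty":0,"tz":0,"ax":0,"ay":0,"az":0.14,"hand":0},{"tx":0,"ty":0,"tz":0,"ax":0,"ay":0,"az":0.14,"hand":0},{"tx":0,"ty":0,"tz":0,"ax":0,"ay":0,"az":0.14,"hand":0},{"tx":0,"ty":0,"tz":0,"ax":0,"ay":0,"az":0.14,"hand":0},{"tx":0,"ty":0,"tz":0,"ax":0,"ay":0,"az":0.14,"hand":0},{"tx":0,"ty":0,"tz":0,"ax":0,"ay":0,"az":0.14,"hand":0},{"tx":0,"ty":0,"tz":0,"ax":0,"ay":0,"az":0.14,"hand":0}]'
python3 -c "
from h import *
to([.55,.0,.35],0)"
```

```text
clock: 13.9
position: [0.5512, 0.007, 0.3371]
tool_rot: [0.86, 0.511, 0.0, -0.0]
wrist_force: [0.3, -0.4, -2.9]
gripper_width: 0.0394
gripper_force: 71.8
shift tool [-0.0067  0.0023 -0.0129] rotvec tool [-5.000e-04 -9.000e-04  1.072e+00]
joints [-0.04  0.57 -0.05  1.39  0.03  1.17 -0.6 ] F [ 0.3 -0.4 -2.9]
```

```bash
python3 -m handwheel '[{"tx":0,"ty":0,"tz":0,"ax":0,"ay":0,"az":0.134,"hand":0},{"tx":0,"ty":0,"tz":0,"ax":0,"ay":0,"az":0.134,"hand":0},{"tx":0,"ty":0,"tz":0,"ax":0,"ay":0,"az":0.134,"hand":0},{"tx":0,"ty":0,"tz":0,"ax":0,"ay":0,"az":0.134,"hand":0},{"tx":0,"ty":0,"tz":0,"ax":0,"ay":0,"az":0.134,"hand":0},{"tx":0,"ty":0,"tz":0,"ax":0,"ay":0,"az":0.134,"hand":0},{"tx":0,"ty":0,"tz":0,"ax":0,"ay":0,"az":0.134,"hand":0},{"tx":0,"ty":0,"tz":0,"ax":0,"ay":0,"az":0.134,"hand":0},{"tx":0.02,"ty":0,"tz":-0.02,"ax":0,"ay":0.13,"az":0,"hand":0},{"tx":0.02,"ty":0,"tz":0,"ax":0,"ay":0.13,"az":0,"hand":0},{"tx":0.02,"ty":0,"tz":0.01,"ax":0,"ay":0.13,"az":0,"hand":0},{"tx":0.02,"ty":0,"tz":0.01,"ax":0,"ay":0.13,"az":0,"hand":0}]'
cat >> h.py <<'E'
def fin():
    s=monitor.state();R=Ro.from_quat(s["tool_rot"]).as_matrix();z=R[:,2].copy();z[2]=0;z/=np.linalg.norm(z)
    x=np.array([0,0,1.]);Rt=np.c_[x,np.cross(z,x),z];rel(s,s["position"],Rt);print(s["joints"].round(2),s["position"].round(3))
E
python3 -c "
from h import *
fin()"
```

```text
clock: 15.1
position: [0.6357, 0.0075, 0.3543]
tool_rot: [0.966, 0.003, 0.26, -0.001]
wrist_force: [1.9, 0.5, -2.5]
gripper_width: 0.039
gripper_force: 72.0
shift tool [0. 0. 0.] rotvec tool [ 9.0000e-04  1.0444e+00 -1.5000e-03]
[-0.21  0.49  0.22  1.68 -0.2   0.46 -1.45] [0.636 0.008 0.354]
```

```bash
python3 -m handwheel '[{"tx":0.02,"ty":0,"tz":-0.035,"ax":0,"ay":0,"az":0,"hand":0},{"tx":0.02,"ty":0,"tz":-0.035,"ax":0,"ay":0,"az":0,"hand":0},{"tx":0.02,"ty":0,"tz":-0.035,"ax":0,"ay":0,"az":0,"hand":0},{"tx":0.02,"ty":0,"tz":-0.035,"ax":0,"ay":0.13,"az":0,"hand":0},{"tx":0.025,"ty":0,"tz":-0.032,"ax":0,"ay":0.13,"az":0,"hand":0},{"tx":0.028,"ty":0,"tz":-0.028,"ax":0,"ay":0.13,"az":0,"hand":0},{"tx":0.032,"ty":0,"tz":-0.024,"ax":0,"ay":0.13,"az":0,"hand":0},{"tx":0.035,"ty":0,"tz":-0.02,"ax":0,"ay":0.13,"az":0,"hand":0},{"tx":0.037,"ty":0,"tz":-0.015,"ax":0,"ay":0.13,"az":0,"hand":0},{"tx":0.039,"ty":0,"tz":-0.01,"ax":0,"ay":0.13,"az":0,"hand":0},{"tx":0.04,"ty":0,"tz":-0.005,"ax":0,"ay":0.13,"az":0,"hand":0},{"tx":0,"ty":0,"tz":0,"ax":0,"ay":0,"az":0,"hand":0}]'
python3 -c "
from h import *
fin()"
```

```text
clock: 16.3
position: [0.6397, 0.0075, 0.8154]
tool_rot: [0.717, 0.002, 0.697, -0.003]
wrist_force: [-0.2, 0.8, -3.0]
gripper_width: 0.0391
gripper_force: 72.2
shift tool [0. 0. 0.] rotvec tool [ 0.      0.0293 -0.0021]
[-0.66  0.1   0.66  1.52  0.09  0.   -1.73] [0.64  0.008 0.815]
```

```bash
python3 -m handwheel '[{"tx":0.03,"ty":0,"tz":0.02,"ax":0,"ay":0,"az":0,"hand":0},{"tx":0.03,"ty":0,"tz":0.02,"ax":0,"ay":0.03,"az":-0.002,"hand":0},{"tx":0,"ty":0,"tz":0,"ax":0,"ay":0,"az":0,"hand":0},{"tx":0,"ty":0,"tz":0,"ax":0,"ay":0,"az":0,"hand":0},{"tx":0,"ty":0,"tz":0,"ax":0,"ay":0,"az":0,"hand":0}]'
python3 -c "
from h import *
fin()"
```

```text
clock: 16.8
position: [0.6716, 0.0092, 0.854]
tool_rot: [0.71, 0.004, 0.704, -0.001]
wrist_force: [0.3, 0.5, -2.4]
gripper_width: 0.0394
gripper_force: 72.1
shift tool [0. 0. 0.] rotvec tool [-0.      0.0096  0.004 ]
[-0.4   0.16  0.39  1.32  0.07  0.11 -1.7 ] [0.672 0.009 0.854]
```

```bash
python3 -m handwheel '[{"tx":0,"ty":0,"tz":0,"ax":0,"ay":0.01,"az":0.004,"hand":0},{"tx":0,"ty":0,"tz":0,"ax":0,"ay":0,"az":0,"hand":0},{"tx":0,"ty":0,"tz":0,"ax":0,"ay":0,"az":0,"hand":0},{"tx":0,"ty":0,"tz":0,"ax":0,"ay":0,"az":0,"hand":0}]'
python3 - <<'E'
from h import *
import cv2
fin()
im=imaging.read_camera("wrist");np.savez("w3.npz",im=im)
cv2.imwrite("pics/w7.png",cv2.resize(im[150:330,136:376,::-1],(800,600),interpolation=cv2.INTER_CUBIC))
E
```

```text
clock: 17.2
position: [0.6719, 0.0095, 0.8551]
tool_rot: [0.706, 0.002, 0.708, -0.002]
wrist_force: [0.4, -0.2, -1.8]
gripper_width: 0.0394
gripper_force: 72.1
shift tool [0. 0. 0.] rotvec tool [ 0.     -0.0021  0.0002]
[-0.4   0.16  0.4   1.33  0.07  0.09 -1.7 ] [0.672 0.01  0.855]
```

View pics/w7.png

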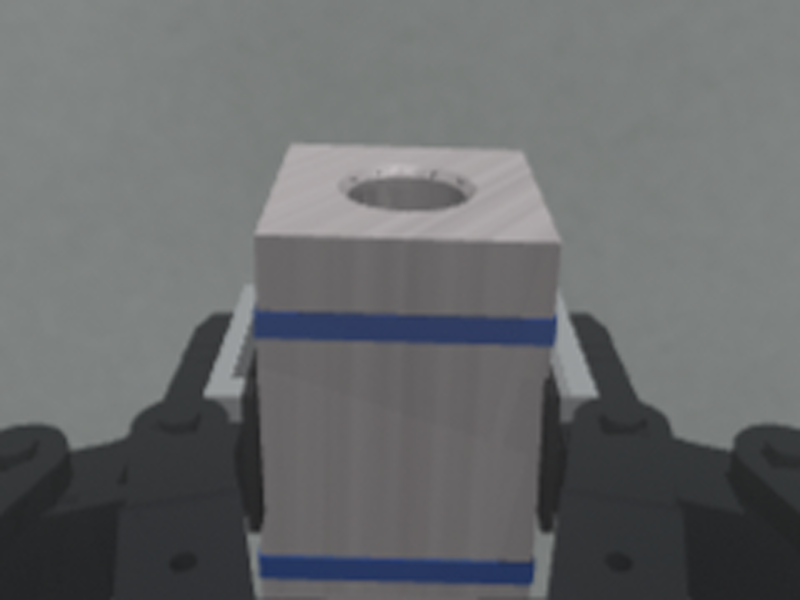

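The hole faces up and the block sits as before in the pads, with edges tilted about 1° in the image. A small trim, a settle, then hand in.

```bash
python3 -m handwheel '[{"tx":0,"ty":0,"tz":0,"ax":0,"ay":0,"az":-0.012,"hand":0},{"tx":0,"ty":0,"tz":0,"ax":0,"ay":0,"az":0,"hand":0},{"tx":0,"ty":0,"tz":0,"ax":0,"ay":0,"az":0,"hand":0},{"tx":0,"ty":0,"tz":0,"ax":0,"ay":0,"az":0,"hand":0},{"tx":0,"ty":0,"tz":0,"ax":0,"ay":0,"az":0,"hand":0},{"tx":0,"ty":0,"tz":0,"ax":0,"ay":0,"az":0,"hand":0},{"tx":0,"ty":0,"tz":0,"ax":0,"ay":0,"az":0,"hand":0}]'
python3 - <<'E'
from h import *
from workcell import manip
fin();print(abs(monitor.state()["dq"]).max())
print(manip.finish_job())
E
```

```text
clock: 17.95
position: [0.672, 0.0092, 0.8551]
tool_rot: [0.706, 0.006, 0.708, 0.002]
wrist_force: [0.8, -0.1, -2.7]
gripper_width: 0.0393
gripper_force: 72.2
shift tool [0. 0. 0.] rotvec tool [ 0.     -0.0022  0.0122]
[-0.4   0.16  0.39  1.33  0.08  0.09 -1.7 ] [0.672 0.009 0.855]
0.0018077224107786532
the job is handed in; nothing more can be done
None
```

The job is handed in: the gauge pin pressed on the bottom of the hole at about 16 N, the block was drawn off, and it ended held still about 0.8 m above the bench with the hole up to within about 1°; the bottles and cup were never approached, and I did not take a final picture of them.

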